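# Load the test tray in order

### The job

Move the four modules from the grey infeed board into the pockets of the black test tray, keeping their order: the module that stands leftmost in the row (seen from the robot) goes into the pocket next to the yellow marker block, and the next ones to its right follow one by one away from the marker. Keep them upright, set each down gently and flat in its pocket rather than dropping it, and leave the screwdriver and the jar where they are.

Things in the scene. Friction and masses are not known exactly. Their poses are not given: they have to be found in the camera images.
- module_red: red electronic module: a box 40 mm (its x) x 34 mm (its y) x 32 mm high, moulded red case (straight sides) on a 5 mm dark circuit board, steel plate and two brass screws on top; 60 to 130 g. Origin: centre of its underside, z up. At the start it stands centred and square on the pad with red stripes; gripped across the 40 mm or the 34 mm sides.
- module_blue: blue electronic module: a box 40 mm (its x) x 34 mm (its y) x 32 mm high, moulded blue case (straight sides) on a 5 mm dark circuit board, five copper bars on top; 60 to 130 g. Origin: centre of its underside, z up. At the start it stands centred and square on the pad with blue stripes; gripped across the 40 mm or the 34 mm sides.
- module_white: white electronic module: a box 40 mm (its x) x 34 mm (its y) x 32 mm high, moulded white case (straight sides) on a 5 mm dark circuit board, five black slots on top; 60 to 130 g. Origin: centre of its underside, z up. At the start it stands centred and square on the pad with white stripes; gripped across the 40 mm or the 34 mm sides.
- module_green: green electronic module: a box 40 mm (its x) x 34 mm (its y) x 32 mm high, moulded green case (straight sides) on a 5 mm dark circuit board, three silver screw heads on top; 60 to 130 g. Origin: centre of its underside, z up. At the start it stands centred and square on the pad with green stripes; gripped across the 40 mm or the 34 mm sides.
- pad_red: fixed black foam pad 72 (x) x 56 (y) x 6 mm with a red stripe along its -x and +x ends; the red module starts on it. It lies on the grey infeed board (80 x 300 x 4 mm) in a row of four pads along y, 70 mm apart, in an order that varies. Origin: centre of its underside, 4 mm above the table (pad top at 10 mm); +y points to the robot's left within 10 degrees.
- pad_blue: fixed black foam pad 72 (x) x 56 (y) x 6 mm with a blue stripe along its -x and +x ends; the blue module starts on it. It lies on the grey infeed board (80 x 300 x 4 mm) in a row of four pads along y, 70 mm apart, in an order that varies. Origin: centre of its underside, 4 mm above the table (pad top at 10 mm); +y points to the robot's left within 10 degrees.
- pad_white: fixed black foam pad 72 (x) x 56 (y) x 6 mm with a white stripe along its -x and +x ends; the white module starts on it. It lies on the grey infeed board (80 x 300 x 4 mm) in a row of four pads along y, 70 mm apart, in an order that varies. Origin: centre of its underside, 4 mm above the table (pad top at 10 mm); +y points to the robot's left within 10 degrees.
- pad_green: fixed black foam pad 72 (x) x 56 (y) x 6 mm with a green stripe along its -x and +x ends; the green module starts on it. It lies on the grey infeed board (80 x 300 x 4 mm) in a row of four pads along y, 70 mm apart, in an order that varies. Origin: centre of its underside, 4 mm above the table (pad top at 10 mm); +y points to the robot's left within 10 degrees.
- tray: fixed black tray 80 (x) x 340 (y) mm; four pockets along y at -105, -35, 35, 105 mm (x = 0), each 56 (x) x 50 (y) mm, floor 4 mm and wall rim 12 mm above the table, walls between pockets 20 mm thick. Origin: centre of its underside, on the table; +y points to the robot's left within 10 degrees. Lies nearer to or farther from the robot than the infeed board.
- marker: yellow marker block, 50 mm (x) x 18 mm (y) x 14 mm, fixed on one end of the tray (left or right end, 152 mm from the tray's centre along its y; 47 mm from the centre of the nearest pocket); the other end carries a like block in grey. Origin: centre of its underside, 4 mm above the table.
- screwdriver: bystander: screwdriver about 160 mm long, lying loose on the robot's right. Origin near its middle.
- flux_jar: bystander: closed jar, 48 mm across, 70 mm high, standing loose on the robot's left. Origin: centre of its underside.

How it is judged:
By the outcome, as a careful person would: the job done as asked, in the order asked, and still so for the second after the job is handed in, with the robot touching nothing.
It also fails if it takes over 88 s, if anything falls off the work surface, if the arm or the gripper's body presses on something with over 40 N, if the wrist force passes 120 N, or if a joint passes its speed limit or range.

### The arm

A 6-joint arm with a two-finger parallel gripper is mounted at the origin on the work surface. World frame = base frame: x ahead of the robot, y to its left, z up, the work surface at z = 0. Lengths are in mm, angles in rad, forces in N, time in s.
With the tool pointing down it reaches from about 275 to 750 mm from the base axis. Payload 10.2 kg.
Tool frame: the origin (TCP) lies midway between the tips of the shut fingers; the grasp point (between the pads) lies 19 mm behind it (pinch_z is the distance from the TCP to the grasp point, in mm); z points along the fingers, y is the line along which they close (so a half turn about z gives the same grasp; the last joint's range is limited). The gripper opens to 88 mm and grips with 3 to 60 N. Pads are 18 mm wide; open, the fingers measure 123 mm over their backs; the gripper's body (75 mm by 187 mm) begins 45 mm behind the grasp point.
Start: joints at [0.979, 0.313, 1.498, -0, 1.331, -0.223], TCP at [189.273, 489.7, 200.32] pointing down, gripper open.
Joint ranges: [-2.94, 2.94], [-0.97, 2.17], [0.19, 2.56], [-1.23, 4.37], [0.02, 3.11], [-2.88, 2.88]. Speed limits (rad/s): [2.39, 2.39, 3.01, 3.14, 3.14, 3.14].

### API

Orientations are given as a rotation vector (axis times angle).
In Python, from workcell import * gives the robot as it stands.
- The arm moves only by the shell command python3 -m jog 'ROWS' [OPENING] [FORCE]. ROWS is JSON, a list of rows, each a list of 4 numbers: the shift along the tool's x, y, z in units of 30 mm (1.0 is 30 mm), then the turn about the tool's z in degrees. In form: [[x, y, z, twist], ...]. A call has 1 to 8 rows; each row shifts and turns the commanded pose from where the row before left it, along the tool's axes as they then stand; what a row does not reach is not made up. A row lasts 1/8 s, in which the tool goes at most 62.5 mm and 10.7 degrees, less where a joint would pass 70% of its speed; a pose out of reach is approached as far as the arm can. A call is refused whole if a number of a shift passes 1 or a number of a turn 10.7, either way. A call with a gripper value outside its range is refused whole. OPENING is the opening, from -1 (shut) to 1 (fully open), set as the call begins (- or left out, the last holds). The fingers move at their own pace and stop on an object; FORCE is the grip in N (left out, the last holds). Time passes only in rows, so rows that do not move let the fingers close. It gives the time, the measured TCP pose, the force, the opening and the grip force at its end, in the units of the state.
- observe(): the state, without advancing time (a new reading comes with each control period).
- snapshot(name): name is "scene" or "top"; returns (picture, depth): 400x640x3 uint8, red, green, blue; 400x640 float32, mm along the optical axis (not along the pixel's ray), 0 where there is no reading.
- camera_model(name): a dict with "K" (3x3 intrinsics, pixels), "R" (3x3) and "t" (3): a world point X has camera coordinates R X + t. Camera axes: x right, y down, z forward; pixel columns grow to the right and rows downward; lengths in mm; the calibration is good to about 2 mm. A picture is of the moment at which its call begins. camera_model takes no time and is no camera call.
- sign_off(): hands the job in; it is judged then, once.
Trained networks look in the newest picture that a camera, given by its name, has taken for a name from the list of things; names that differ only in an ending like _2 or _b are one class to them, and where a whole thing is asked for, a point or a joint stands for the part that bears it (a point fixed in the world has none). Each returns a list of dicts, best first, with "conf" (0 to 1); they miss things now and then, are a little off and sometimes report something else, mostly with a low value. They report only what shows in the picture. A call takes as long as a camera call.
- find_in(camera, thing): "uv" ([column, row] in pixels, amid what is visible of it).
- regions_of(camera, thing): "region" (400x640 bool, what is visible of it) and "uv" ([column, row] in pixels, amid what is visible of it).
The state is a dict: "time": time; "joint_pos": joint angles; "joint_velocities": joint speeds; "joint_torque": joint torques, N m; "tcp_pos": TCP position; "tcp_rot": TCP orientation; "force": force on the tool from outside, world axes, zero at the start; "wrist_torque": the same for the moment, N m; "width": finger opening in mm; "grasp_force": force on a finger pad.
Only numpy, scipy, OpenCV 4.12 (cv2) and the standard library are available. Lean on these libraries where they do the work, as an engineer would, in place of code of your own. Each camera call takes 0.05 s, during which the arm holds its last target. There are 200 camera calls.

## Working session

There is one attempt and no reset: what is moved stays moved. The work goes in short steps, Python scripts to look and compute and a shell command to move; the robot and the scene stay as the last step left them, time stands still between calls to the robot, and variables do not carry over. Pictures are saved under pics/ and viewed, at most 14 in all, crops included, and the job is handed in when it is done.

```bash
mkdir -p pics; ls; python3 - <<'E'
from workcell import *
import cv2
o=observe();print({k:o[k] for k in("time","tcp_pos","tcp_rot","width")})
ims=[]
for c in("top","scene"):
    p,d=snapshot(c);cv2.imwrite(f"pics/{c}0.png",p[:,:,::-1])
    m=camera_model(c);K,R,t=[np.array(m[k]) if 0 else __import__('numpy').array(m[k]) for k in("K","R","t")]
    print(c,(-R.T@t).round(0))
    for th in["module_red","module_blue","module_white","module_green","tray","marker","screwdriver","flux_jar"]:
        for r in find_in(c,th)[:2]:
            u,v=map(int,r["uv"]);z=d[v,u]
            X=R.T@(__import__('numpy').linalg.solve(K,[u,v,1])*z-t)
            print(th,round(r["conf"],2),u,v,X.round(0))
E
```

```text
pics
{'time': 0.0, 'tcp_pos': array([189.09718053, 489.45814801, 199.78129372]), 'tcp_rot': array([-5.75857593e-01, -3.08787812e+00,  1.80292306e-03]), 'width': 88.01992019775463}
top [351.  19. 993.]
module_red 0.65 344 162 [655. -27.  43.]
module_blue 0.51 314 168 [641.  44.  44.]
module_white 0.55 259 174 [629. 176.  40.]
module_green 0.63 286 170 [638. 111.  41.]
module_green 0.35 264 186 [605. 167.  17.]
tray 0.66 363 242 [466. -69.  14.]
tray 0.3 259 174 [629. 176.  40.]
marker 0.58 425 241 [ 466. -215.   15.]
screwdriver 0.88 483 226 [ 498. -352.   23.]
flux_jar 0.73 158 237 [477. 395.  68.]
flux_jar 0.52 292 184 [611.  99.  11.]
scene [1071. -486.  638.]
module_red 0.67 338 233 [669. -46.  40.]
module_blue 0.74 356 214 [655.  28.  41.]
module_white 0.74 385 184 [632. 164.  43.]
module_white 0.43 357 214 [657.  29.  41.]
module_green 0.62 373 197 [643. 104.  41.]
module_green 0.26 355 213 [652.  28.  42.]
tray 0.79 268 207 [460. -81.   5.]
marker 0.75 221 231 [ 463. -217.   16.]
flux_jar 0.63 395 131 [490. 388.  48.]
```

```bash
python3 - <<'E'
import cv2
a=cv2.imread("pics/top0.png")[130:280,130:510]
cv2.imwrite("pics/topc.png",cv2.resize(a,None,fx=2.1,fy=2.1,interpolation=cv2.INTER_CUBIC))
E
```

```text
(no output)
```

View pics/topc.png

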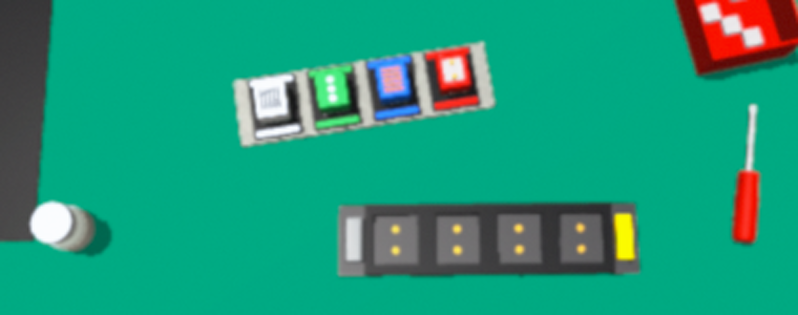

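View pics/scene0.png

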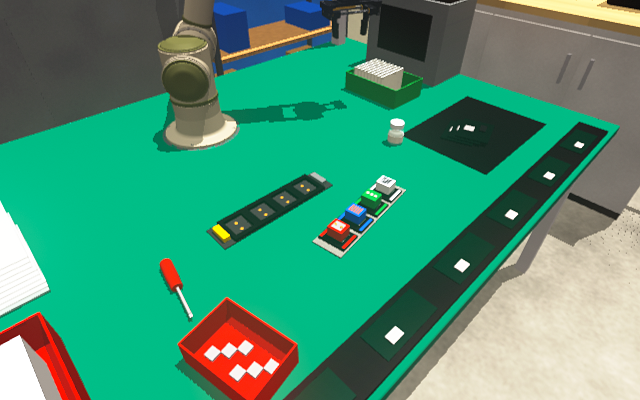

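```bash
cat > h.py <<'E'
from workcell import *
import numpy as np, cv2
def cloud(c):
    p,d=snapshot(c);m=camera_model(c);K,R,t=[np.array(m[k]) for k in"KRt"]
    v,u=np.mgrid[:400,:640]
    rays=np.stack([u,v,np.ones_like(u)],-1)@np.linalg.inv(K).T
    return p,d,(rays*d[...,None]-t)@R
def yaw(o):
    from scipy.spatial.transform import Rotation as Ro
    M=Ro.from_rotvec(o["tcp_rot"]).as_matrix();return M
E
python3 - <<'E'
from h import *
res={}
for c in("top","scene"):
    p,d,X=cloud(c)
    P=[]
    for k in("white","green","blue","red"):
        r=regions_of(c,"module_"+k)[0]
        g=X[r["region"]&(X[...,2]>36)&(X[...,2]<50)&(d>0)]
        rc=cv2.minAreaRect(g[:,:2].astype(np.float32)); P.append(rc[0])
        print(c,k,round(r["conf"],2),len(g),np.round(rc[0],1),np.round(rc[1],1),round(rc[2],1),g.mean(0).round(1), np.median(g[:,2]).round(1))
    P=np.array(P);e=P[0]-P[-1];print("ctr",P.mean(0).round(1),"ydir",np.degrees(np.arctan2(e[1],e[0])).round(2),np.linalg.norm(e).round(1))
    # tray
    h=cv2.cvtColor(p,cv2.COLOR_RGB2HSV)
    r=regions_of(c,"tray")[0];g=X[r["region"]&(d>0)&(X[...,2]<20)&(X[...,2]>8)]
    rc=cv2.minAreaRect(g[:,:2].astype(np.float32));print("tray",np.round(rc[0],1),np.round(rc[1],1),round(rc[2],2), g.mean(0).round(1))
    reg=cv2.morphologyEx(r["region"].astype(np.uint8),cv2.MORPH_CLOSE,np.ones((9,9)))>0
    gold=reg&(h[...,0]>12)&(h[...,0]<32)&(h[...,1]>70)&(h[...,2]>90)
    n,l,s,ce=cv2.connectedComponentsWithStats(gold.astype(np.uint8))
    m=camera_model(c);K,R,t=[np.array(m[k]) for k in"KRt"];C=-R.T@t
    for i in range(1,n):
        ray=R.T@np.linalg.solve(K,[*ce[i],1]);z=4 if s[i,4]<40 else 18
        print("gold",s[i,4],ce[i].round(1),(C+ray*(z-C[2])/ray[2]).round(1))
    for r in regions_of(c,"marker")[:1]:
        g=X[r["region"]&(d>0)];print("marker",g.mean(0).round(1))
E
```

```text
top white 0.6 234 [622.2 177.2] [40.2 33.3] 7.7 [621.3 177.   41.9] 42.0
top green 0.78 225 [632.  108.4] [39.4 34. ] 8.4 [630.8 108.2  42. ] 41.8
top blue 0.58 230 [642.8  39.3] [40.4 33.4] 8.8 [641.7  39.   42.2] 42.2
top red 0.61 219 [652.1 -29.7] [40.  33.1] 6.5 [651.4 -29.4  42.2] 42.2
ctr [637.3  73.8] ydir 98.22 209.1
tray [464.1 -65.6] [ 80.6 324.7] 0.09 [463.2 -65.5  12. ]
gold 28 [426.2 232.1] [ 488.4 -222.     4. ]
gold 16 [318.  238.5] [476.9  37.3   4. ]
gold 18 [347.2 238.5] [475.9 -32.5   4. ]
gold 20 [376.5 238.2] [ 475.6 -102.5    4. ]
gold 21 [406. 238.] [ 475.1 -172.9    4. ]
gold 3 [422. 246.] [ 455.4 -209.8    4. ]
gold 17 [318.  248.6] [452.7  37.6   4. ]
gold 17 [347.4 248.5] [451.9 -32.2   4. ]
gold 21 [376.9 248.2] [ 451.7 -102.4    4. ]
gold 18 [406.3 248.1] [ 450.9 -172.2    4. ]
gold 16 [427.5 253.4] [ 437.8 -221.7    4. ]
marker [ 463.6 -217.4   17.1]
scene white 0.84 137 [626.1 176.5] [38.1 36.4] 5.1 [627.5 174.2  40.9] 41.2
scene green 0.91 165 [635.1 107.3] [40.1 36.5] 5.8 [636.4 105.7  40.8] 41.1
scene blue 0.69 192 [644.7  38.8] [41.1 36.5] 9.4 [646.4  36.2  41. ] 41.4
scene red 0.67 218 [655.7 -30.7] [40.1 35. ] 7.2 [656.9 -32.5  41.1] 41.3
ctr [640.4  73. ] ydir 98.14 209.3
tray [465.8 -65.9] [283.4  84. ] 89.54 [468.7 -78.   11.1]
gold 12 [301.5 185.5] [452.   38.4   4. ]
gold 11 [307.5 189.6] [476.3  38.2   4. ]
gold 11 [281.4 196.9] [451.9 -31.2   4. ]
gold 11 [287.4 201.5] [476.5 -31.6   4. ]
gold 12 [259.5 209.5] [ 452.4 -101.6    4. ]
gold 11 [265.4 213.9] [ 475.5 -101.1    4. ]
gold 14 [235.5 222.7] [ 451.2 -171.8    4. ]
gold 167 [221.9 233.7] [ 473.8 -221.5   18. ]
gold 12 [241.5 228. ] [ 476.1 -171.8    4. ]
marker [ 470.1 -220.4   15.2]
```

```bash
cat > plan.py <<'E'
import sys
from h import *
def go(x,y,z,a):
    "tool-axis shift (units of 30 mm) and twist to a TCP target, tool y axis at angle a (deg)"
    o=observe();M=yaw(o);d=M.T@(np.array([x,y,z])-o["tcp_pos"])/30
    ya=np.degrees(np.arctan2(M[1,1],M[0,1]));tw=(ya-a+90)%180-90
    print("t",round(o["time"],2),"tcp",o["tcp_pos"].round(1),"yaw",ya.round(2),"w",round(o["width"],1),"F",o["force"].round(1),"g",round(o["grasp_force"],1),"-> shift before twist",d.round(2),"twist",tw.round(2))
if __name__=="__main__":go(*map(float,sys.argv[1:]))
E
python3 -m jog '[[0,0,0,10.1],[0,0,0,10.1],[0,0,0,10.1],[0,0,0,10.1],[0,0,0,10.1],[0,0,0,10.1],[0,0,0,0]]' 1 25; python3 plan.py 623.3 177 21 8.2
```

```text
time: 2.48
tcp_pos: [189.3, 489.7, 200.3]
tcp_rot: [2.054, 2.377, -0.0]
force: [0.8, -0.7, -0.8]
width: 88.0
grasp_force: 0.0
t 2.48 tcp [189.3 489.7 200.3] yaw 8.36 w 88.0 F [ 0.8 -0.7 -0.8] g 0.0 -> shift before twist [-12.41  12.8    5.98] twist 0.16
```

```bash
python3 -m jog '[[-0.95,0.98,0,0],[-0.95,0.98,0,0],[-0.95,0.98,0.2,0],[-0.95,0.98,0.2,0],[-0.95,0.98,0.2,0],[-0.95,0.98,0.2,0],[-0.95,0.98,0.2,0],[-0.95,0.98,0.2,0]]' | head -1; python3 -m jog '[[-0.95,0.98,0.5,0],[-0.95,0.98,0.5,0],[-0.95,0.98,0.5,0],[-0.95,0.98,0.5,0],[-0.95,0.98,0.6,0],[0,0,0,0]]' | head -2; python3 plan.py 623.3 177 21 8.2
```

```text
time: 3.48
time: 4.22
tcp_pos: [621.5, 176.1, 84.2]
t 4.22 tcp [621.5 176.1  84.2] yaw 8.33 w 88.2 F [0.3 0.1 0.3] g 0.0 -> shift before twist [0.02 0.07 2.11] twist 0.13
```

```bash
python3 -m jog '[[0.02,0.06,0.9,0],[0,0,0.8,0],[0,0,0.4,0],[0,0,0,0]]' | head -4; python3 -m jog '[[0,0,0,0],[0,0,0,0],[0,0,0,0],[0,0,0,0],[0,0,0,0],[0,0,0,0]]' -1 25; python3 plan.py 463.8 -172 80 -0.4
```

```text
time: 4.72
tcp_pos: [622.1, 179.3, 23.3]
tcp_rot: [-2.053, -2.377, 0.001]
force: [0.2, 0.2, -0.2]
time: 5.48
tcp_pos: [622.5, 178.9, 23.3]
tcp_rot: [-2.055, -2.376, 0.0]
force: [0.7, -1.3, -0.0]
width: 30.3
grasp_force: 0.0
t 5.47 tcp [622.5 178.9  23.3] yaw 8.27 w 30.3 F [ 0.7 -1.3 -0. ] g 0.0 -> shift before twist [-10.81  -6.92  -1.89] twist 8.67
```

```bash
python3 - <<'E'
from h import *
ims=[]
for c,(r0,r1,c0,c1) in(("top",(120,260,220,440)),("scene",(120,270,270,450))):
    p,d=snapshot(c);ims.append(cv2.resize(p[r0:r1,c0:c1,::-1],(400,280),interpolation=cv2.INTER_CUBIC))
cv2.imwrite("pics/g1.png",cv2.hconcat(ims))
o=observe();print(o["width"],o["tcp_pos"],o["grasp_force"])
E
```

```text
22.091198169327967 [622.46194967 178.86797575  23.26034137] 0.0
```

View pics/g1.png

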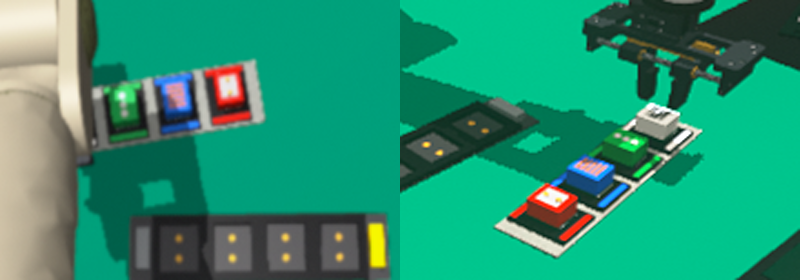

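```bash
python3 - <<'E'
from h import *
p,d,X=cloud("scene")
# finger region in crop ~ (630..700,60..105)/ (400/180,280/150)
cv2.imwrite("pics/g2.png",cv2.resize(p[100:200,340:470,::-1],(780,600),interpolation=cv2.INTER_CUBIC))
sub=X[140:185,360:400]
for v in range(140,184,3): print(v,[tuple(X[v,u].astype(int)) for u in range(372,404,4)])
o=observe();print(o["joint_pos"],o["width"],o["time"])
E
```

```text
140 [(np.int64(426), np.int64(360), np.int64(0)), (np.int64(596), np.int64(152), np.int64(161)), (np.int64(606), np.int64(154), np.int64(165)), (np.int64(617), np.int64(156), np.int64(169)), (np.int64(625), np.int64(159), np.int64(171)), (np.int64(636), np.int64(161), np.int64(175)), (np.int64(632), np.int64(182), np.int64(165)), (np.int64(641), np.int64(185), np.int64(167))]
143 [(np.int64(587), np.int64(150), np.int64(150)), (np.int64(593), np.int64(158), np.int64(149)), (np.int64(604), np.int64(159), np.int64(153)), (np.int64(619), np.int64(154), np.int64(163)), (np.int64(627), np.int64(159), np.int64(164)), (np.int64(638), np.int64(159), np.int64(169)), (np.int64(644), np.int64(166), np.int64(169)), (np.int64(646), np.int64(180), np.int64(163))]
146 [(np.int64(593), np.int64(143), np.int64(147)), (np.int64(601), np.int64(148), np.int64(148)), (np.int64(606), np.int64(157), np.int64(147)), (np.int64(605), np.int64(176), np.int64(138)), (np.int64(625), np.int64(163), np.int64(153)), (np.int64(639), np.int64(160), np.int64(161)), (np.int64(649), np.int64(160), np.int64(165)), (np.in
[... 3947 characters left out ...]
t64(181), np.int64(40)), (np.int64(621), np.int64(189), np.int64(40)), (np.int64(644), np.int64(173), np.int64(60)), (np.int64(606), np.int64(251), np.int64(0)), (np.int64(613), np.int64(260), np.int64(-1))]
182 [(np.int64(569), np.int64(191), np.int64(0)), (np.int64(608), np.int64(156), np.int64(40)), (np.int64(616), np.int64(162), np.int64(41)), (np.int64(623), np.int64(169), np.int64(41)), (np.int64(629), np.int64(178), np.int64(40)), (np.int64(637), np.int64(186), np.int64(40)), (np.int64(615), np.int64(239), np.int64(0)), (np.int64(622), np.int64(248), np.int64(0))]
[ 9.92657148e-02  7.50018807e-01  1.28501166e+00  9.72583653e-08
  1.10658246e+00 -4.50849389e-02] 18.34656345090294 5.625
```

View pics/g2.png

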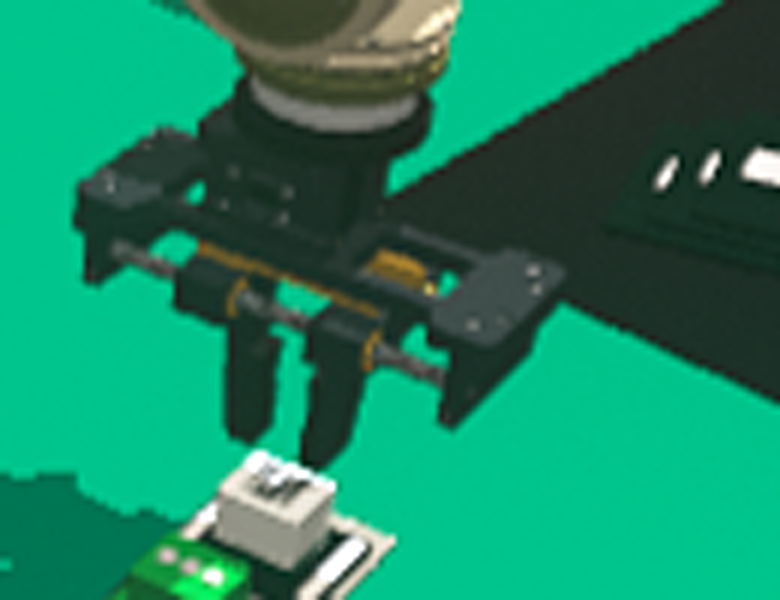

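```bash
python3 - <<'E'
from h import *
m=camera_model("scene");K,R,t=[np.array(m[k]) for k in"KRt"]
def pr(X):
    q=K@(R@np.array(X,float)+t);return tuple((q[:2]/q[2]).round(1))
a=np.radians(68.9);dv=np.array([np.cos(a),np.sin(a),0])*50
im=cv2.imread("pics/scene0.png")
S=8;x0,y0=310,0
z=cv2.resize(im[y0:y0+60,x0:x0+95],None,fx=S,fy=S,interpolation=cv2.INTER_CUBIC)
for dz,col in((0,(0,0,255)),(34,(0,255,255))):
  for s in(-1,1):
    u,v=pr(np.array([189.3,489.7,200.3+dz])+s*dv);print(dz,s,u,v)
    cv2.circle(z,(int((u-x0)*S),int((v-y0)*S)),5,col,-1)
cv2.imwrite("pics/g3.png",z)
print("now",pr([622.5,178.9,23.3]),pr([622.5,178.9,57]))
o=observe();print(o["time"],o["joint_pos"],o["tcp_pos"],o["tcp_rot"],o["joint_torque"])
E
```

```text
0 -1 334.7 49.6
0 1 361.4 45.9
34 -1 335.0 39.0
34 1 362.2 35.5
now (np.float64(385.0), np.float64(185.9)) (np.float64(386.5), np.float64(175.6))
5.625 [ 9.92657148e-02  7.50018807e-01  1.28501166e+00  9.72583653e-08
  1.10658246e+00 -4.50849389e-02] [622.47801419 178.8698622   23.31028612] [-2.05545472e+00 -2.37584139e+00  2.30255082e-05] [-1.74244553e-03 -5.57950580e+01 -2.26465058e+01  6.79911696e-02
  1.91539584e-02 -2.87922569e-05]
```

View pics/g3.png

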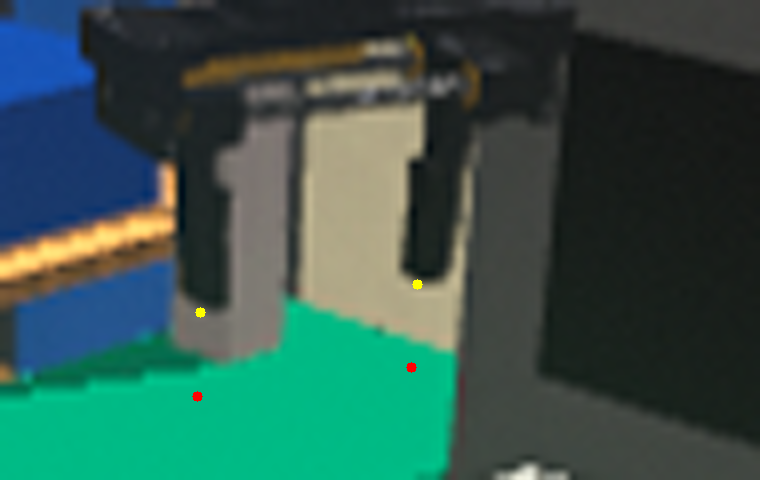

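```bash
python3 -m jog '[[-0.06,0.02,0,0],[0,0,0,0],[0,0,0,0],[0,0,0,0],[0,0,0,0],[0,0,0,0]]' 1 25; python3 plan.py 623.3 177 -14 8.2
```

```text
time: 6.38
tcp_pos: [623.3, 177.2, 23.3]
tcp_rot: [2.055, 2.376, 0.0]
force: [-0.5, -0.4, -0.1]
width: 75.9
grasp_force: 0.0
t 6.38 tcp [623.3 177.2  23.3] yaw 8.27 w 75.9 F [-0.5 -0.4 -0.1] g 0.0 -> shift before twist [-0.01 -0.    1.24] twist 0.07
```

```bash
python3 -m jog '[[0,0,0.4,0],[0,0,0.4,0],[0,0,0.3,0],[0,0,0.14,0],[0,0,0,0]]'; python3 - <<'E'
from h import *
p,d,X=cloud("scene")
cv2.imwrite("pics/g4.png",cv2.resize(p[120:220,340:450,::-1],(660,600),interpolation=cv2.INTER_CUBIC))
E
```

```text
time: 7.0
tcp_pos: [623.3, 177.2, -14.1]
tcp_rot: [-2.055, -2.376, 0.0]
force: [-0.1, 0.3, -0.1]
width: 88.1
grasp_force: 0.0
```

View pics/g4.png

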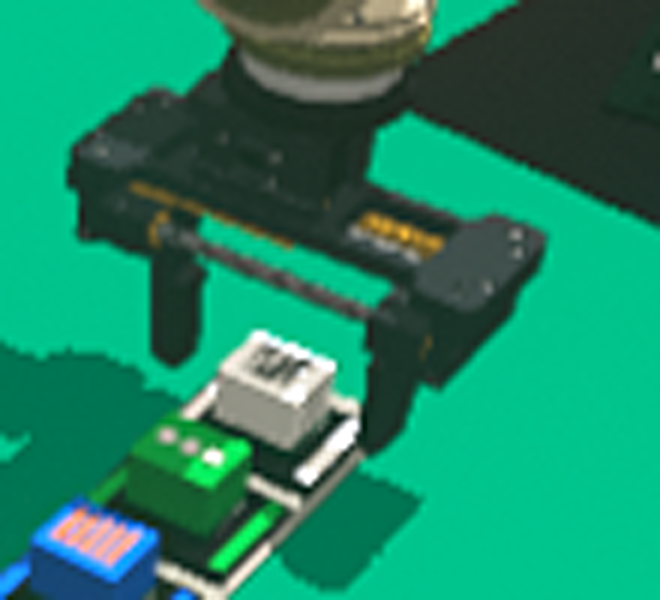

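```bash
python3 -m jog '[[0,0,0,0],[0,0,0,0],[0,0,0,0],[0,0,0,0],[0,0,0,0],[0,0,0,0]]' -1 25; python3 plan.py 463.8 -172 45 -0.4
```

```text
time: 7.8
tcp_pos: [623.4, 177.1, -13.9]
tcp_rot: [2.056, 2.376, -0.0]
force: [-0.2, -0.3, 0.0]
width: 39.8
grasp_force: 25.0
t 7.8 tcp [623.4 177.1 -13.9] yaw 8.27 w 39.8 F [-0.2 -0.3  0. ] g 25.0 -> shift before twist [-10.75  -6.94  -1.96] twist 8.67
```

```bash
python3 -m jog '[[0,0,-0.3,0],[0,0,-0.6,0],[0,0,-0.6,0],[0,0,-0.5,4.3],[0,0,0,4.3],[0,0,0,0]]'; python3 plan.py 463.8 -172 -10 -0.4
```

```text
time: 8.55
tcp_pos: [623.6, 177.2, 47.3]
tcp_rot: [2.226, 2.215, 0.002]
force: [0.4, -0.3, -1.1]
width: 39.7
grasp_force: 25.0
t 8.55 tcp [623.6 177.2  47.3] yaw -0.29 w 39.7 F [ 0.4 -0.3 -1.1] g 25.0 -> shift before twist [-11.67  -5.27   1.9 ] twist 0.11
```

```bash
python3 -m jog '[[-0.9,-0.4,0,0],[-0.9,-0.4,0,0],[-0.9,-0.4,0,0],[-0.9,-0.4,0,0],[-0.9,-0.4,0,0],[-0.9,-0.4,0,0],[-0.9,-0.4,0,0],[-0.9,-0.4,0,0]]' | head -2; python3 -m jog '[[-0.9,-0.4,0,0],[-0.9,-0.4,0.2,0],[-0.9,-0.4,0.3,0],[-0.9,-0.4,0.3,0],[-0.8,-0.45,0.1,0],[0,0,0,0],[0,0,0,0]]' | head -2;  python3 plan.py 463.8 -172 -20 -0.4
```

```text
time: 9.55
tcp_pos: [525.8, -39.1, 46.6]
time: 10.42
tcp_pos: [464.3, -169.5, 19.5]
t 10.43 tcp [ 464.3 -169.5   19.5] yaw -0.28 w 39.8 F [ 0.  -0.  -0.5] g 25.0 -> shift before twist [-0.08 -0.02  1.32] twist 0.12
```

```bash
python3 -m jog '[[-0.08,-0.02,0.5,0],[0,0,0.4,0],[0,0,0.2,0],[0,0,0.1,0],[0,0,0.05,0],[0,0,0.04,0],[0,0,0,0]]'; python3 - <<'E'
from h import *
p,d,X=cloud("scene")
a=cv2.resize(p[170:270,190:300,::-1],(440,400),interpolation=cv2.INTER_CUBIC)
cv2.imwrite("pics/g5.png",a)
E
```

```text
time: 11.3
tcp_pos: [463.3, -172.4, -19.5]
tcp_rot: [2.228, 2.215, 0.0]
force: [0.6, -0.2, -1.0]
width: 39.8
grasp_force: 25.0
```

View pics/g5.png

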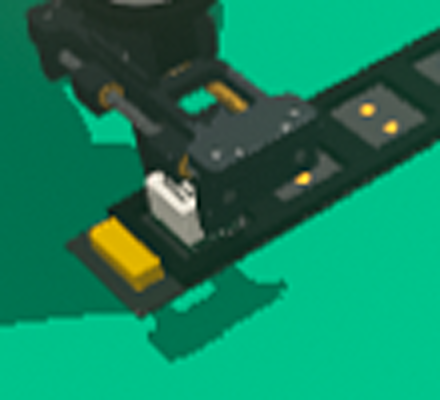

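```bash
python3 -m jog '[[0,0,0.02,0],[0,0,0.02,0],[0,0,0,0]]'
```

```text
time: 11.72
tcp_pos: [463.3, -172.4, -19.9]
tcp_rot: [2.227, 2.215, -0.0]
force: [-3.9, 2.7, 10.2]
width: 40.0
grasp_force: 25.0
```

```bash
python3 -m jog '[[0,0,0,0],[0,0,0,0],[0,0,0,0],[0,0,0,0],[0,0,-0.3,0],[0,0,-0.6,0],[0,0,-0.7,0],[0,0,-0.6,0]]' 1; python3 plan.py 633.3 108 46 8.2; python3 -m jog '[[0.93,0.57,0,0],[0.93,0.57,0,0],[0.93,0.57,0,0],[0.93,0.57,0,0],[0.93,0.57,0,0],[0.93,0.57,0,0],[0.93,0.57,0,0],[0.93,0.57,0,0]]' | head -2
```

```text
time: 12.72
tcp_pos: [463.4, -172.4, 46.6]
tcp_rot: [2.227, 2.214, 0.0]
force: [0.0, -1.1, -0.0]
width: 88.1
grasp_force: 0.0
t 12.72 tcp [ 463.4 -172.4   46.6] yaw -0.33 w 88.1 F [ 0.  -1.1 -0. ] g 0.0 -> shift before twist [9.38 5.61 0.02] twist -8.53
time: 13.72
tcp_pos: [601.8, 51.1, 45.9]
```

```bash
python3 -m jog '[[0.93,0.57,0,0],[0.93,0.57,0,0],[0,0,0,-4.3],[0,0,0,-4.2],[0,0,0,0]]' | head -2;python3 plan.py 633.3 108 -14 8.2
```

```text
time: 14.35
tcp_pos: [635.8, 105.8, 45.7]
t 14.35 tcp [635.8 105.8  45.7] yaw 8.14 w 88.3 F [ 0.2 -0.2 -0.1] g 0.0 -> shift before twist [ 0.08 -0.07  1.99] twist -0.06
```

```bash
python3 -m jog '[[0.08,-0.07,0.6,0],[0,0,0.6,0],[0,0,0.4,0],[0,0,0.3,0],[0,0,0.1,0],[0,0,0,0]]'; python3 -m jog '[[0,0,0,0],[0,0,0,0],[0,0,0,0],[0,0,0,0],[0,0,0,0],[0,0,0,0]]' -1 25; python3 plan.py 464 -102 46 -0.4
```

```text
time: 15.1
tcp_pos: [633.6, 107.7, -14.6]
tcp_rot: [2.058, 2.374, 0.0]
force: [0.4, -0.3, 0.3]
width: 88.0
grasp_force: 0.0
time: 15.85
tcp_pos: [633.4, 107.8, -14.8]
tcp_rot: [2.058, 2.374, 0.0]
force: [0.2, -0.5, 0.1]
width: 39.8
grasp_force: 25.0
t 15.85 tcp [633.4 107.8 -14.8] yaw 8.17 w 39.8 F [ 0.2 -0.5  0.1] g 25.0 -> shift before twist [-6.12 -6.58 -2.03] twist 8.57
```

```bash
python3 -m jog '[[0,0,-0.3,0],[0,0,-0.6,0],[0,0,-0.6,0],[0,0,-0.5,4.3],[0,0,0,4.3],[0,0,0,0]]'|head -4; python3 plan.py 464 -102 20 -0.4
```

```text
time: 16.6
tcp_pos: [633.7, 107.8, 46.4]
tcp_rot: [2.228, 2.213, 0.001]
force: [-0.1, -0.7, -0.9]
t 16.6 tcp [633.7 107.8  46.4] yaw -0.39 w 39.8 F [-0.1 -0.7 -0.9] g 25.0 -> shift before twist [-7.03 -5.61  0.87] twist 0.01
```

```bash
python3 -m jog '[[-0.88,-0.7,0,0],[-0.88,-0.7,0,0],[-0.88,-0.7,0,0],[-0.88,-0.7,0,0],[-0.88,-0.7,0,0],[-0.88,-0.7,0.3,0],[-0.88,-0.7,0.3,0],[-0.87,-0.7,0.27,0]]'|head -2; python3 -m jog '[[0,0,0,0],[0,0,0,0]]' | head -2; python3 plan.py 464 -102 -20.8 -0.4
```

```text
time: 17.6
tcp_pos: [463.3, -102.7, 19.4]
time: 17.85
tcp_pos: [464.5, -101.7, 19.6]
t 17.85 tcp [ 464.5 -101.7   19.6] yaw -0.38 w 39.6 F [ 0.4  0.9 -0.1] g 25.0 -> shift before twist [-0.01 -0.02  1.35] twist 0.02
```

```bash
python3 -m jog '[[0,-0.02,0.5,0],[0,0,0.4,0],[0,0,0.2,0],[0,0,0.12,0],[0,0,0.06,0],[0,0,0.05,0],[0,0,0.02,0],[0,0,0,0]]'
```

```text
time: 18.85
tcp_pos: [463.4, -101.9, -20.8]
tcp_rot: [2.229, 2.213, 0.0]
force: [-1.3, 0.1, 5.2]
width: 40.0
grasp_force: 25.0
```

```bash
python3 -m jog '[[0,0,0,0],[0,0,0,0],[0,0,0,0],[0,0,0,0],[0,0,-0.3,0],[0,0,-0.6,0],[0,0,-0.7,0],[0,0,-0.6,0]]' 1; python3 plan.py 643.3 39.1 46 8.2
```

```text
time: 19.85
tcp_pos: [463.4, -101.9, 46.0]
tcp_rot: [2.229, 2.212, 0.0]
force: [-0.2, -0.6, -0.9]
width: 87.9
grasp_force: 0.0
t 19.85 tcp [ 463.4 -101.9   46. ] yaw -0.43 w 87.9 F [-0.2 -0.6 -0.9] g 0.0 -> shift before twist [4.75 5.96 0.  ] twist -8.63
```

```bash
python3 -m jog '[[0.68,0.85,0,0],[0.68,0.85,0,0],[0.68,0.85,0,0],[0.68,0.85,0,0],[0.68,0.85,0,0],[0.68,0.85,0,0],[0.67,0.86,0,0],[0,0,0,0]]' | head -2; python3 -m jog '[[0,0,0,-4.3],[0,0,0,-4.3],[0,0,0,0]]' | head -2;python3 plan.py 643.3 39.1 -14.5 8.2
```

```text
time: 20.85
tcp_pos: [643.9, 40.5, 44.8]
time: 21.22
tcp_pos: [642.6, 38.7, 45.0]
t 21.23 tcp [642.6  38.7  45. ] yaw 8.1 w 88.4 F [0.7 0.5 0.6] g 0.0 -> shift before twist [0.01 0.03 1.98] twist -0.1
```

```bash
python3 -m jog '[[0.01,0.03,0.6,0],[0,0,0.6,0],[0,0,0.4,0],[0,0,0.3,0],[0,0,0.08,0],[0,0,0,0]]'; python3 -m jog '[[0,0,0,0],[0,0,0,0],[0,0,0,0],[0,0,0,0],[0,0,0,0],[0,0,0,0]]' -1 25
```

```text
time: 21.98
tcp_pos: [644.1, 39.7, -14.6]
tcp_rot: [2.057, 2.374, 0.0]
force: [-0.8, -0.1, 0.6]
width: 88.1
grasp_force: 0.0
time: 22.72
tcp_pos: [644.0, 39.7, -14.8]
tcp_rot: [2.058, 2.374, 0.0]
force: [-0.6, -0.3, -0.2]
width: 40.2
grasp_force: 25.0
```

```bash
python3 -m jog '[[0,0,-0.3,0],[0,0,-0.6,0],[0,0,-0.6,0],[0,0,-0.5,4.3],[0,0,0,4.3],[0,0,0,0]]'|head -4; python3 plan.py 464.4 -32 20 -0.4
```

```text
time: 23.48
tcp_pos: [644.2, 39.7, 46.4]
tcp_rot: [2.228, 2.213, 0.001]
force: [-0.6, 0.1, -0.7]
t 23.48 tcp [644.2  39.7  46.4] yaw -0.39 w 39.9 F [-0.6  0.1 -0.7] g 25.0 -> shift before twist [-2.43 -5.98  0.87] twist 0.01
```

```bash
python3 -m jog '[[-0.35,-0.85,0,0],[-0.35,-0.85,0,0],[-0.35,-0.85,0,0],[-0.35,-0.85,0,0],[-0.35,-0.86,0.3,0],[-0.34,-0.86,0.3,0],[-0.34,-0.86,0.27,0],[0,0,0,0]]'|head -2; python3 -m jog '[[0,0,0,0]]' | head -2; python3 plan.py 464.4 -32 -20.8 -0.4
```

```text
time: 24.48
tcp_pos: [462.9, -32.1, 19.2]
time: 24.6
tcp_pos: [465.1, -31.9, 19.8]
t 24.6 tcp [465.1 -31.9  19.8] yaw -0.39 w 39.6 F [ 0.2  1.  -1. ] g 25.0 -> shift before twist [-0.   -0.03  1.35] twist 0.01
```

```bash
python3 -m jog '[[0,-0.02,0.5,0],[0,0,0.4,0],[0,0,0.2,0],[0,0,0.12,0],[0,0,0.06,0],[0,0,0.05,0],[0,0,0.02,0],[0,0,0,0]]'
```

```text
time: 25.6
tcp_pos: [463.5, -31.9, -20.8]
tcp_rot: [2.229, 2.213, 0.0]
force: [-2.0, 0.9, 5.5]
width: 39.8
grasp_force: 25.0
```

```bash
python3 -m jog '[[0,0,0,0],[0,0,0,0],[0,0,0,0],[0,0,0,0],[0,0,-0.3,0],[0,0,-0.6,0],[0,0,-0.7,0],[0,0,-0.6,0]]' 1|head -2; python3 plan.py 653.2 -29.8 46 8.2; python3 -m jog '[[0,0.9,0,0],[0,0.9,0,0],[0.01,0.9,0,0],[0.1,0.9,0,0],[0.01,0.9,0,0],[0,0.9,0,0],[0,0.92,0,0],[0,0,0,0]]' | head -2; python3 -m jog '[[0,0,0,-4.3],[0,0,0,-4.3],[0,0,0,0]]' | head -2;python3 plan.py 653.2 -29.8 -14.5 8.2
```

```text
time: 26.6
tcp_pos: [463.6, -31.8, 45.9]
t 26.6 tcp [463.6 -31.8  45.9] yaw -0.43 w 87.9 F [-0.4  0.7  1. ] g 0.0 -> shift before twist [0.12 6.32 0.  ] twist -8.63
time: 27.6
tcp_pos: [653.8, -29.6, 44.7]
time: 27.98
tcp_pos: [652.4, -29.6, 45.0]
t 27.98 tcp [652.4 -29.6  45. ] yaw 8.13 w 88.2 F [ 0.2 -1.   0. ] g 0.0 -> shift before twist [-0.01  0.03  1.98] twist -0.07
```

```bash
python3 -m jog '[[-0.01,0.01,0.6,0],[0,0,0.6,0],[0,0,0.4,0],[0,0,0.3,0],[0,0,0.08,0],[0,0,0,0]]'; python3 -m jog '[[0,0,0,0],[0,0,0,0],[0,0,0,0],[0,0,0,0],[0,0,0,0],[0,0,0,0]]' -1 25
```

```text
time: 28.72
tcp_pos: [653.6, -29.9, -14.6]
tcp_rot: [2.057, 2.374, 0.0]
force: [1.5, 0.1, 1.1]
width: 87.7
grasp_force: 0.0
time: 29.48
tcp_pos: [653.4, -29.9, -14.7]
tcp_rot: [2.057, 2.374, -0.0]
force: [-0.3, 0.5, -0.1]
width: 39.5
grasp_force: 25.0
```

```bash
python3 -m jog '[[0,0,-0.3,0],[0,0,-0.6,0],[0,0,-0.6,0],[0,0,-0.5,4.3],[0,0,0,4.3],[0,0,0,0]]'|head -4; python3 plan.py 464.6 38 20 -0.4
```

```text
time: 30.22
tcp_pos: [653.6, -29.9, 46.4]
tcp_rot: [2.228, 2.213, 0.001]
force: [0.8, -1.2, -0.9]
t 30.23 tcp [653.6 -29.9  46.4] yaw -0.39 w 40.2 F [ 0.8 -1.2 -0.9] g 25.0 -> shift before twist [ 2.22 -6.32  0.87] twist 0.01
```

```bash
python3 -m jog '[[0.32,-0.9,0,0],[0.32,-0.9,0,0],[0.32,-0.9,0,0],[0.32,-0.9,0,0],[0.32,-0.9,0.3,0],[0.31,-0.9,0.3,0],[0.31,-0.91,0.27,0],[0,0,0,0]]'|head -2; python3 -m jog '[[0,0,0,0]]' | head -2; python3 plan.py 464.6 38 -20.7 -0.4
```

```text
time: 31.22
tcp_pos: [463.2, 38.7, 19.2]
time: 31.35
tcp_pos: [465.7, 37.8, 19.8]
t 31.35 tcp [465.7  37.8  19.8] yaw -0.39 w 39.6 F [ 0.2 -0.3 -1.3] g 25.0 -> shift before twist [ 0.01 -0.04  1.35] twist 0.01
```

```bash
python3 -m jog '[[0,-0.02,0.5,0],[0,0,0.4,0],[0,0,0.2,0],[0,0,0.12,0],[0,0,0.06,0],[0,0,0.05,0],[0,0,0.02,0],[0,0,0,0]]'
```

```text
time: 32.35
tcp_pos: [464.2, 38.1, -20.8]
tcp_rot: [2.229, 2.213, 0.0]
force: [-2.0, -0.4, 5.1]
width: 40.0
grasp_force: 25.0
```

Release, rise, and move off so that both cameras see the tray.

```bash
python3 -m jog '[[0,0,0,0],[0,0,0,0],[0,0,0,0],[0,0,0,0],[0,0,-0.3,0],[0,0,-0.6,0],[0,0,-0.9,0],[0,0,-0.9,0]]' 1; python3 -m jog '[[0.9,0,-0.9,0],[0.9,0,-0.9,0],[0.9,0,-0.9,0],[0.9,0,0,0],[0.9,0,0,0],[0.9,0,0,0],[0.9,0,0,0],[0,0,0,0]]' | head -2
python3 - <<'E'
from h import *
ims=[]
for c,(r0,r1,c0,c1) in(("top",(130,280,130,510)),("scene",(120,290,150,450))):
    p,d,X=cloud(c);ims.append(cv2.resize(p[r0:r1,c0:c1,::-1],(780,290),interpolation=cv2.INTER_CUBIC))
    for k in("white","green","blue","red"):
        r=regions_of(c,"module_"+k)[0];g=X[r["region"]&(X[...,2]>30)&(X[...,2]<50)&(d>0)]
        if len(g)==0: print(c,k,r["conf"],"none");continue
        rc=cv2.minAreaRect(g[:,:2].astype(np.float32));print(c,k,round(r["conf"],2),np.round(rc[0],1),np.round(rc[1],1),round(rc[2],1),np.median(g[:,2]).round(1),np.ptp(g[:,2]).round(1))
cv2.imwrite("pics/end.png",cv2.vconcat(ims))
E
```

```text
time: 33.35
tcp_pos: [463.9, 38.1, 61.0]
tcp_rot: [2.23, 2.213, 0.0]
force: [0.4, 0.2, 0.1]
width: 88.1
grasp_force: 0.0
time: 34.35
tcp_pos: [465.1, 228.1, 141.0]Traceback (most recent call last):
  File "<stdin>", line 6, in <module>
IndexError: list index out of range
```

```bash
python3 - <<'E'
from h import *
ims=[]
for c,(r0,r1,c0,c1) in(("top",(130,280,130,510)),("scene",(120,290,150,450))):
    p,d,X=cloud(c);ims.append(cv2.resize(p[r0:r1,c0:c1,::-1],(780,290),interpolation=cv2.INTER_CUBIC))
    for k in("white","green","blue","red"):
      for r in regions_of(c,"module_"+k)[:1]:
        g=X[r["region"]&(X[...,2]>30)&(X[...,2]<50)&(d>0)]
        if len(g)==0: print(c,k,r["conf"],"none");continue
        rc=cv2.minAreaRect(g[:,:2].astype(np.float32));print(c,k,round(r["conf"],2),np.round(rc[0],1),np.round(rc[1],1),round(rc[2],1),np.median(g[:,2]).round(1),np.ptp(g[:,2]).round(1))
cv2.imwrite("pics/end.png",cv2.vconcat(ims))
E
```

```text
top white 0.51 [ 461.6 -171.3] [37.5 33.6] 1.3 35.9 12.6
top green 0.67 [ 462.1 -100.9] [34.2 39.4] 89.9 35.7 10.2
top blue 0.74 [462.6 -32.5] [32.7 40. ] 88.6 36.4 8.7
top red 0.75 [462.5  38. ] [30.2 37.6] 89.4 36.4 10.3
scene white 0.73 [ 464.8 -172.6] [34.3 41. ] 89.6 35.1 8.2
scene green 0.75 [ 465.2 -102.2] [40.9 35. ] 0.4 35.2 7.7
scene blue 0.73 [466.1 -33. ] [35.4 42.1] 88.1 35.1 8.3
scene red 0.74 [466.6  37.4] [36.4 40. ] 86.3 35.3 8.5
```

View pics/end.png

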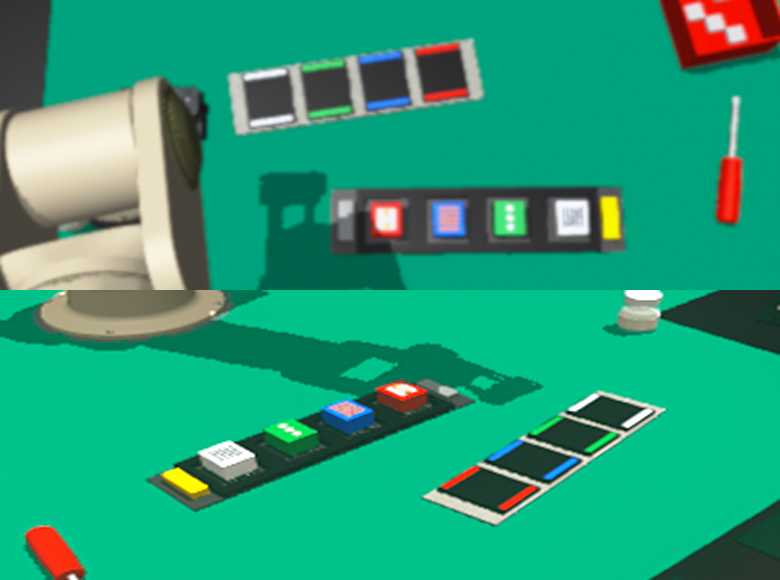

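All four modules sit flat in their pockets (tops at about 36 mm). From the yellow marker the order is white, green, blue, red. The screwdriver and jar have not moved.

```bash
python3 -c "
from workcell import *
print(sign_off())"
```

```text
the job is handed in; nothing more can be done
None
```

The job is done and handed in at about 35 s: white, green, blue and red sit flat in the tray pockets in that order from the yellow marker, and the screwdriver and jar were left where they were; the first grasp closed on air because the fingertips sat about 35 mm higher than the reported tool position, which I corrected for.

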